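Mix the jar on the touch-start mixer

ROBOT

A 7-joint arm with a two-finger parallel gripper is mounted at the origin on a cart in front of the work surface, level with it; the furniture and walls round the work are solid. World frame = base frame: x ahead of the robot, y to its left, z up, the work surface at z = 0. Lengths are in m, angles in rad, forces in N, time in s.
With the tool pointing down it reaches from about 0.425 to 0.875 m from the base axis. Payload 9.9 kg.
Tool frame: the origin (TCP) lies on the centre line of the jaws, within the pads' length; the fingertips stand env.nose_length ahead of it and the grasp point (between the pads) lies 3 mm ahead of it (env.nose_length is the distance from the TCP to the fingertips, in m); x points along the fingers, z is the direction in which the jaws open and shut, and the axes are right-handed (so a half turn about x gives the same grasp; the last joint's range is limited). The gripper opens to 85 mm and grips with 20 to 120 N. Pads are 22 mm wide; open, the fingers measure 114 mm over their backs; the gripper's body (76 mm by 85 mm) begins 54 mm behind the grasp point. The pads swing forward as they close: fully open they stand 13 mm farther back than shut.
Start: joints at [-1.331, 0.576, 0.025, 1.437, -0.015, 1.129, -0.057], TCP at [0.215, 0.64, 0.253] pointing down, gripper open.
Joint ranges: [-2.76, 2.76], [-0.34, 2.15], [-1.52, 1.57], [0.19, 2.46], [-1.09, 4.23], [0.17, 1.99], [-2.82, 2.82]. Speed limits (rad/s): [2.22, 2.22, 3.01, 3.01, 3.14, 3.14, 3.14].

INTERFACE

Orientations are given as a unit quaternion [x, y, z, w].
In Python, from plant import env gives the robot as it stands.
- The arm moves only by the shell command python3 -m pendant 'ROWS' [OPENING] [FORCE]. ROWS is text: rows parted by semicolons, each of 4 numbers parted by spaces: the shift along the tool's x, y, z in mm, then the turn about the tool's x in degrees. A call has 1 to 8 rows; each row is the pose to reach, as a shift and turn from the pose commanded when the call began, along the tool's axes at that moment; what a row does not reach only later rows make up. A row lasts 1/8 s, in which the tool goes at most 62.5 mm and 10.7 degrees, less where a joint would pass 70% of its speed; a pose out of reach is approached as far as the arm can. A call with a gripper value outside its range is refused whole. OPENING is the opening in per cent of the stroke, from 0 (shut) to 100 (fully open), set as the call begins (- or left out, the last holds). The fingers move at their own pace and stop on an object; FORCE is the grip in N (left out, the last holds). Time passes only in rows, so rows that repeat a pose let the fingers close. It gives the time, the measured TCP pose, the force and the opening at its end, in the units of the state.
- env.get_obs(): the state, without advancing time (a new reading comes with each control period).
- env.snapshot(name): name is "scene" or "top" or "wrist"; returns a dict with "image" (400x640x3 uint8, red, green, blue), "intrinsics" (3x3 intrinsics, pixels), "k1" (the pictures are not rectified: a ray, as slopes to the right and down, at radius r is drawn at 1 + k1 r^2 times it, then the intrinsics apply), "R" (3x3) and "t" (3): a world point X has camera coordinates R X + t; the wrist camera has in their place "T_tool_cam" (4x4, takes a point from camera to tool coordinates, whose origin is the TCP and whose axes are the tool frame's). Camera axes: x right, y down, z forward; pixel columns grow to the right and rows downward; lengths in m; the calibration is good to about 2 mm. A picture is of the moment at which its call begins: read the wrist's pose just before it. There is no depth.
- env.job_done(): hands the job in, once; it reports no verdict.
The state is a dict: "t": time; "joint_positions": joint angles; "qvel": joint speeds; "joint_torque": joint torques, N m; "tool_pos": TCP position; "orientation": TCP orientation; "contact_force": force on the tool from outside, world axes, zero at the start; "wrist_torque": the same for the moment, N m; "opening": finger opening in m.
Only numpy, scipy, OpenCV 4.12 (cv2) and the standard library are available. Lean on these libraries where they do the work, as an engineer would, in place of code of your own. Each camera call takes 0.05 s, during which the arm holds its last target.

TASK

Mix the yellow-lidded jar from the right of the bench on the touch-start mixer: take the red transport bracket off the mixer and hang it astride the free part of the bench rail, then stand the jar in the mixer's sprung ring cradle and press it all the way down. The mixer runs only while the jar is pressed, so finish with the arm still holding the jar down. Leave the other jar, the glue bottle, the hex key set and the sanding block where they are.

Things in the scene. Friction and masses are not known exactly. Their poses are not given: they have to be found in the camera images.
- bracket: Red steel arch (inverted U, 4 mm strap 28 mm wide, 136 mm over the feet, 89 mm high with its grip) that at the start stands on the mixer's deck astride the cradle and blocks it. Loose, about 0.18 kg. Origin on its underside, midway between the two feet; its legs stand at +x and -x (inside faces 50 mm from the middle), z is up.
- bracket_grip (a point): Middle of the useful part of the bracket's black upright grip tab (78 mm above the feet); same axes as the bracket. The tab is 12 mm thick along x, 26 mm wide along y, and stands from 55 to 89 mm above the feet: pinch it from above across its x faces.
- bracket_saddle (a point): Middle of the underside of the bracket's arch, 51 mm above its feet and 27 mm under bracket_grip: the spot that comes to rest on the rail; same axes as the bracket. The arch slopes down a little to both sides, so it settles near its middle.
- rail: Fixed bench rail: a horizontal steel tube, 16 mm thick, along the rail's y axis at 150 mm above the bench (its top at 158 mm), on two grey posts 280 mm apart. A grey roll of tape (104 mm across) hangs on the tube from 70 to 118 mm on the +y side; the rest of the tube is free. Origin on the bench midway between the posts.
- rail_free (a point): Point on the top of the rail's tube, in the middle of its free part (45 mm to the -y side of the rail's middle); same axes as the rail: y along the tube, z up. A hung bracket has a leg on each side of the tube, its x axis across the tube.
- yellow_jar_center (a point): Centre of the closed clear jar with the yellow screw lid (60 mm diameter, 76 mm high, about 0.18 kg), half-way up; z is its axis. It stands on the bench to the right of the mixer (another yellow-lidded jar far to the left, out of reach, is part of the room). Its body is 60 mm across up to about 65 mm high, the lid above that 56 mm.
- cradle_floor (a point): Middle of the floor of the ring cradle on top of the mixer (small fixed white machine, deck 56 mm above the bench); z is up and it moves with the cradle; 76 mm above the bench when not pressed. The black rubber ring has a 66 mm bore widening to about 74 mm at its rim, which stands 20 mm above the floor; outside diameter 84 mm.
- cradle (a joint): How far the cradle is pressed down (m): 0 at the top (rest), 0.012 at its hard stop. A spring holds it up: about 5 N of push starts it down, about 15 N takes it to the stop, a jar's own weight does not move it.
- red_jar_center (a point): Centre of the other closed clear jar, with the red lid (64 mm diameter, 88 mm high); a bystander on the bench on the right. The two jars may stand either way round.
- glue: Bystander: white glue bottle with red label, 55 mm diameter, 147 mm high, behind the mixer; origin on its underside.
- sander: Bystander: black rubber sanding block, 72 x 108 x 38 mm, front left; origin on its underside.
- keys: Bystander: red folding hex key set, 45 x 78 x 20 mm, at the front, left of the mixer; origin on its underside.
Mind the look-alikes: they are no part of the job. Several things look just like the part that bears yellow_jar_center: the one meant starts farthest to the robot's right.

How it is judged:
On the way:
1. the bracket hangs astride the rail and has been let go (contact force between bracket and rail above 0.5 N and contact force between the fingers and bracket below 0.1 N and x of bracket_saddle in the frame of rail between -0.025 and 0.025 m and z of bracket_saddle in the frame of rail between 0.148 and 0.17 m and angle between bracket's own z axis and vertical below 0.5 rad and angle between the x axis of bracket and the x axis of rail, either way round below 0.7 rad), for 0.3 s.
At the end, for the whole second after the job is handed in: Bracket hung on the rail's tube, let go: arch within 25 mm of the tube, within 0.7 rad of square, tilt under 0.5 rad. Yellow-lidded jar in the cradle within 8 mm of its middle, 5 mm of its floor, tilt under 0.12 rad; the robot pushes the jar, not the mixer, and the cradle is down at least 9.5 mm (all of step 1 and contact force between the arm and bracket below 0.1 N and value of joint cradle above 0.0095 m and horizontal distance between yellow_jar_center and cradle_floor below 0.008 m and z of yellow_jar_center in the frame of cradle_floor below 0.043 m and angle between yellow_jar_center's own z axis and vertical below 0.12 rad and contact force between any of the fingers, the arm and yellow_jar above 3 N and contact force between the fingers and mixer below 1 N); the arm keeps its last pose, push and grip.
It fails at once if a bystander (red-lidded jar, glue bottle, red hex key set, sanding block) is moved more than 3 cm (distance of any of red_jar_center, glue, keys, sander from where it was at the start of the episode above 0.03 m).
It also fails if it takes over 59 s, if anything falls off the work surface, if the arm or the gripper's body presses on something with over 40 N, if the wrist force passes 120 N, or if a joint passes its speed limit or range.

## Working session

There is one attempt and no reset: what is moved stays moved. The work goes in short steps, Python scripts to look and compute and a shell command to move; the robot and the scene stay as the last step left them, time stands still between calls to the robot, and variables do not carry over. Pictures are saved under pics/ and viewed, and the job is handed in when it is done.

```bash
ls; mkdir -p pics; cat > h.py <<'E'
import numpy as np, cv2, pickle
from scipy.spatial.transform import Rotation as Ro
from plant import env
def snap(n,f):
    o=env.get_obs(); s=env.snapshot(n); cv2.imwrite(f'pics/{f}.png',s['image'][:,:,::-1])
    s['tool']=(np.array(o['tool_pos']),np.array(o['orientation'])); pickle.dump(s,open(f'pics/{f}.pkl','wb')); return s
def cam(f):
    s=pickle.load(open(f'pics/{f}.pkl','rb'))
    if 'R' in s: R=np.array(s['R']);t=np.array(s['t'])
    else:
        T=np.eye(4);T[:3,:3]=Ro.from_quat(s['tool'][1]).as_matrix();T[:3,3]=s['tool'][0]
        M=np.linalg.inv(T@np.array(s['T_tool_cam']));R=M[:3,:3];t=M[:3,3]
    return s,R,t
def ray(f,u,v):
    s,R,t=cam(f);K=np.array(s['intrinsics']);k=s['k1']
    d=np.array([(u-K[0,2])/K[0,0],(v-K[1,2])/K[1,1]]);p=d.copy()
    for _ in range(30): p=d/(1+k*(p@p))
    return -R.T@t, R.T@np.array([p[0],p[1],1])
def atz(f,u,v,z):
    c,d=ray(f,u,v); return c+d*(z-c[2])/d[2]
def proj(f,X):
    s,R,t=cam(f);K=np.array(s['intrinsics']);c=R@np.array(X)+t;p=c[:2]/c[2];p=p*(1+s['k1']*(p@p))
    return K[0,0]*p[0]+K[0,2],K[1,1]*p[1]+K[1,2]
def tri(*a):
    A=np.zeros((3,3));b=np.zeros(3)
    for f,u,v in a:
        c,d=ray(f,u,v);d/=np.linalg.norm(d);P=np.eye(3)-np.outer(d,d);A+=P;b+=P@c
    return np.linalg.solve(A,b)
def crop(f,x0,y0,x1,y1,k,o):
    i=cv2.imread(f'pics/{f}.png')[y0:y1,x0:x1]; cv2.imwrite(f'pics/{o}.png',cv2.resize(i,None,fx=k,fy=k,interpolation=cv2.INTER_CUBIC))
def delta(pos):
    o=env.get_obs(); R=Ro.from_quat(o['orientation']).as_matrix(); return np.round(R.T@(np.array(pos)-np.array(o['tool_pos']))*1000,1)
E
python3 - <<'E'
from h import *
for n in("scene","top","wrist"): snap(n,n+'0')
o=env.get_obs();print(o,env.nose_length)
print(Ro.from_quat(o['orientation']).as_matrix().round(3))
print({k:v for k,v in pickle.load(open('pics/top0.pkl','rb')).items() if k!='image'})
E
```

```text
pics
{'t': 0.15, 'joint_positions': array([-1.3308179 ,  0.57632555,  0.02486174,  1.43771148, -0.0150206 ,
        1.12902141, -0.05650909]), 'qvel': array([ 0.00074331, -0.00325151, -0.00046438, -0.00249808,  0.0004306 ,
       -0.00147345, -0.00045172]), 'joint_torque': array([ 2.38760302e-03, -7.66275716e+01,  2.25279205e+00, -2.86182922e+01,
        1.56063406e-02,  9.95509123e-03, -1.32843240e-05]), 'tool_pos': array([0.21463912, 0.63962498, 0.25265125]), 'orientation': array([-0.41315035,  0.57441006,  0.41259334,  0.57369557]), 'contact_force': array([ 0.19774937, -0.17557178,  0.11503675]), 'wrist_torque': array([-0.03079785,  0.00694207,  0.00402838]), 'opening': 0.08535023885605456} 0.022
[[-0.    -0.948  0.318]
 [-0.001  0.318  0.948]
 [-1.    -0.    -0.001]]
{'intrinsics': array([[403.47430822,   0.        , 310.11335041],
       [  0.        , 403.47430822, 206.56494821],
       [  0.        ,   0.        ,   1.        ]]), 'k1': -0.04785177239634665, 'R': array([[ 0.04396794, -0.99900343,  0.0076793 ],
       [-0.97620662, -0.04459584, -0.21220708],
       [ 0.21233806,  0.00183372, -0.97719455]]), 't': array([5.22679630e-04, 5.93791969e-01, 1.02726504e+00]), 'tool': (array([0.21462007, 0.639517  , 0.25244358]), array([-0.41324653,  0.57450819,  0.41250145,  0.5735941 ]))}
```

View pics/scene0.png

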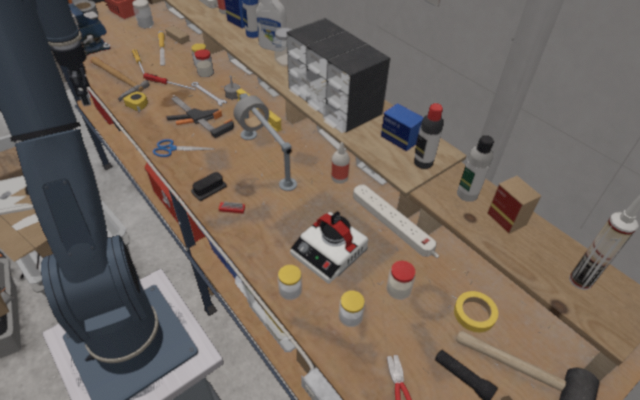

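View pics/top0.png

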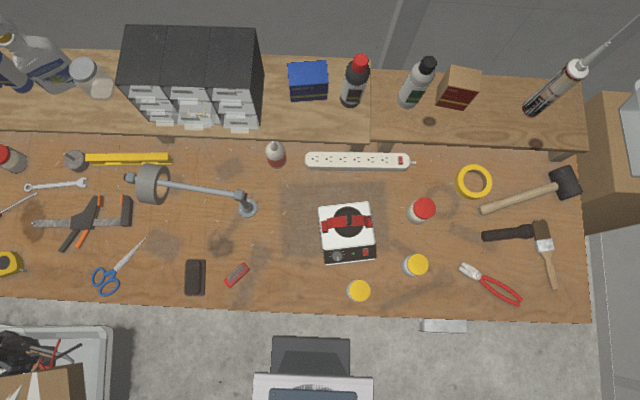

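View pics/wrist0.png

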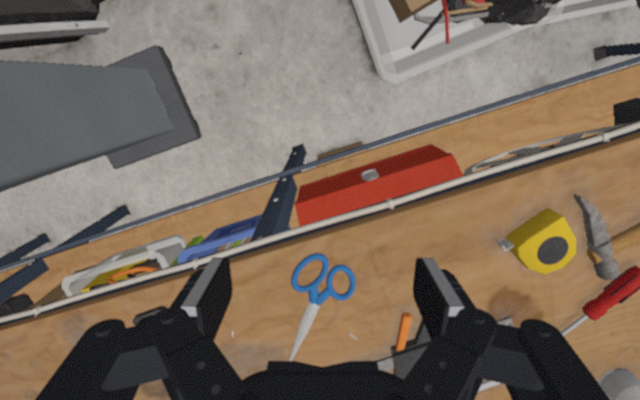

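The scene shows the mixer with the red bracket at top (347,222). There are two yellow-lidded jars near it, at (416,265) and (359,291); the one farther right is the target. The red jar is at (423,210), and the rail runs from (150,183) to (248,207).

```bash
python3 - <<'E'
from h import *
crop('top0',110,140,290,300,4.4,'c1'); crop('top0',300,180,460,310,5,'c2')
crop('scene0',220,80,420,330,2.4,'c3')
for X in ([0,0,0],[.6,0,0],[.215,.64,.25]): print(proj('top0',X),proj('scene0',X))
E
```

```text
(np.float64(310.3153587094559), np.float64(436.05716567016015)) (np.float64(130.2835904226534), np.float64(344.8774056254389))
(np.float64(319.51392515817463), np.float64(209.38405934455218)) (np.float64(330.3376176011789), np.float64(224.77150305596547))
(np.float64(15.302800402779496), np.float64(348.60515920006617)) (np.float64(85.54653163983136), np.float64(93.81622983211363))
```

View pics/c1.png

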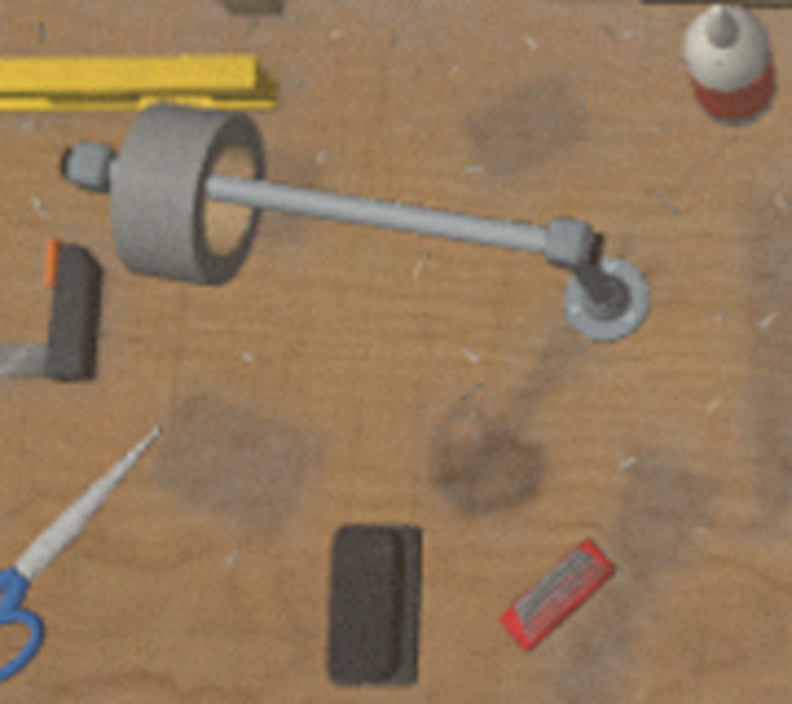

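View pics/c2.png

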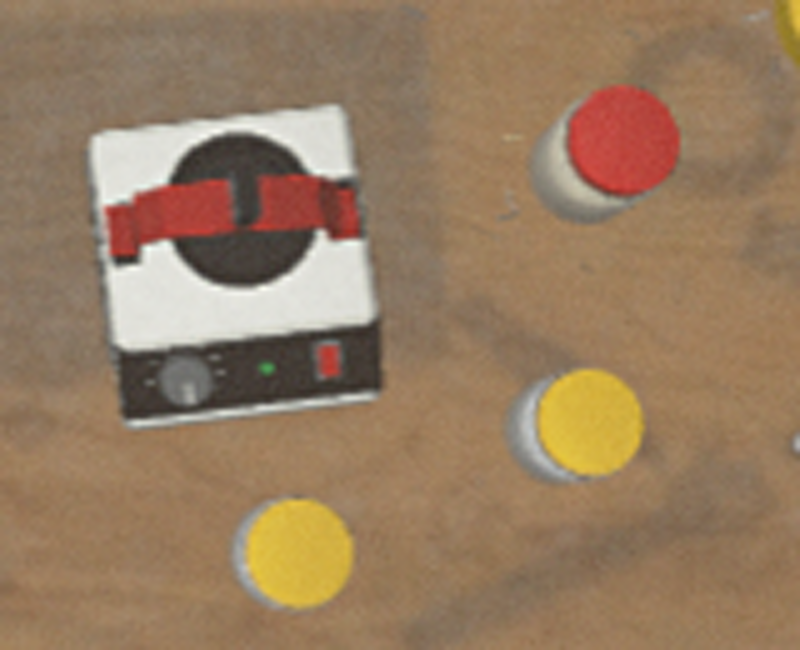

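View pics/c3.png

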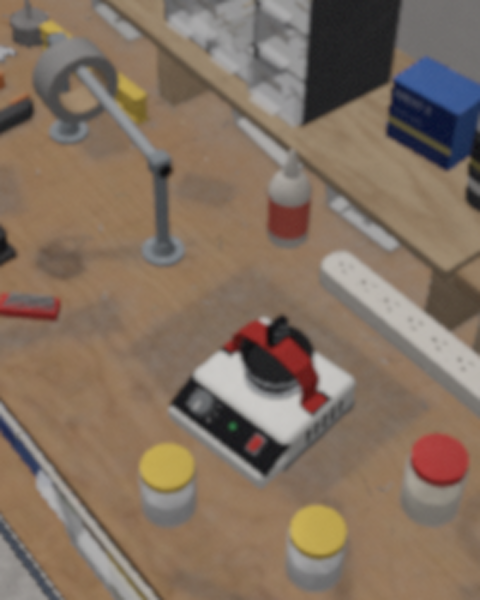

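```bash
python3 - <<'E'
from h import *
c1=lambda u,v:(110+(u+.5)/4.4-.5,140+(v+.5)/4.4-.5)
c2=lambda u,v:(300+(u+.5)/5-.5,180+(v+.5)/5-.5)
c3=lambda u,v:(220+(u+.5)/2.4-.5,80+(v+.5)/2.4-.5)
print('cams',ray('top0',0,0)[0],ray('scene0',0,0)[0])
a=atz('top0',*c1(570,240),.15);b=atz('top0',*c1(92,165),.15)
print('rail R,L',a,b,np.linalg.norm(a-b),(a+b)/2)
print('base R',atz('top0',*c1(608,300),0.0), tri(('top0',*c1(608,300)),('scene0',*c3(162,250))))
print('grip top',atz('top0',*c2(243,192),.145))
print('ring', [atz('top0',*c2(*p),.096) for p in((168,208),(318,208),(243,132),(243,287))])
print('jarY',atz('top0',*c2(591,422),.076),tri(('top0',*c2(591,422)),('scene0',*c3(318,531))))
print('jarY2',atz('top0',*c2(300,553),.076));print('red',atz('top0',*c2(624,140),.088))
for p in((90,133),(345,105),(380,320),(118,348)): print('deck',atz('top0',*c2(*p),.056))
print('feet',atz('top0',*c2(125,230),.06),atz('top0',*c2(345,210),.06))
E
```

```text
cams [0.3615132  0.02511909 1.12984064] [ 0.00538439 -0.67512783  1.06395433]
rail R,L [0.59805915 0.20572114 0.15      ] [0.63012458 0.48635326 0.15      ] 0.2824580920632432 [0.61409186 0.3460372  0.15      ]
base R [0.5952742  0.20534988 0.        ] [0.59346295 0.20401392 0.00852197]
grip top [ 0.55077606 -0.06888294  0.145     ]
ring [array([ 0.54995207, -0.03469777,  0.096     ]), array([ 0.55347555, -0.11289497,  0.096     ]), array([ 0.59224116, -0.07278903,  0.096     ]), array([ 0.51026539, -0.074778  ,  0.096     ])]
jarY [ 0.45012408 -0.26033932  0.076     ] [ 0.45056901 -0.26065968  0.07572374]
jarY2 [ 0.37682392 -0.1094649   0.076     ]
red [ 0.59894556 -0.27641959  0.088     ]
deck [0.59679925 0.0068016  0.056     ]
deck [ 0.61885904 -0.13212273  0.056     ]
deck [ 0.50145841 -0.15253105  0.056     ]
deck [ 0.48029859 -0.01281416  0.056     ]
feet [ 0.54346793 -0.01406296  0.06      ] [ 0.55971926 -0.13231192  0.06      ]
```

```bash
python3 -m pendant '-50 0 0 0; -60 -39 -40.6 -3; -60 -78 -81 -6; -60 -117 -122 -9; -60 -156 -162.5 -12; -60 -195 -203 -15; -60 -234 -243.5 -18; -60 -273 -284 -21' 100; python3 - <<'E'
from h import *
print(delta([.551,-.073,.30]),env.get_obs()['joint_positions'].round(2))
E
```

```text
t: 1.15
tool_pos: [0.3837, 0.282, 0.3133]
orientation: [0.511, -0.489, -0.511, -0.489]
contact_force: [0.6, -0.4, 0.1]
opening: 0.0855
[  13.3 -151.3 -362.1] [-0.77  0.22  0.04  1.85 -0.01  1.07  0.9 ]
```

```bash
python3 -m pendant '5 -23 -55 -2; 13 -46 -110 -4; 13 -69 -165 -5.5; 13 -92 -220 -5.5; 13 -115 -275 -5.5; 13 -134 -320 -5.5; 13 -151 -362 -5.5; 13 -151 -362 -5.5'; python3 - <<'E'
from h import *
snap('wrist','w1'); snap('top','t1')
print(delta([.551,-.073,.30]),env.get_obs()['joint_positions'].round(2)); print(Ro.from_quat(env.get_obs()['orientation']).as_matrix().round(3))
E
```

```text
t: 2.15
tool_pos: [0.5499, -0.0754, 0.2999]
orientation: [0.532, -0.466, -0.532, -0.465]
contact_force: [-0.1, -0.0, 0.7]
opening: 0.0852
[-0.1 -1.5 -1.9] [-0.11  0.36  0.22  1.69 -0.09  1.1   1.84]
[[-0.001 -0.991 -0.137]
 [ 0.    -0.137  0.991]
 [-1.     0.001  0.   ]]
```

View pics/w1.png

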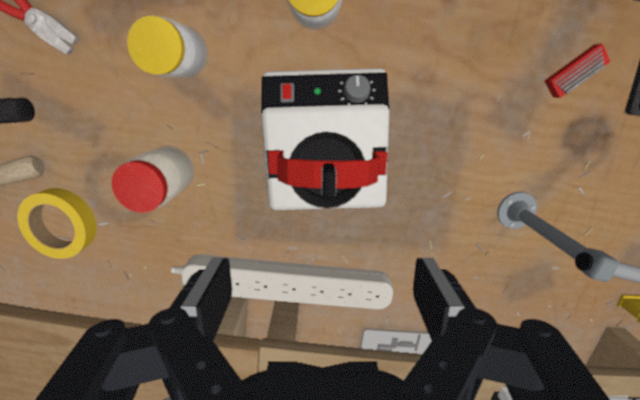

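The wrist view shows the bracket square to the jaws, with its grip tab near (329,178).

```bash
python3 - <<'E'
from h import *
crop('w1',250,110,410,220,5,'c4')
E
```

```text
(no output)
```

View pics/c4.png

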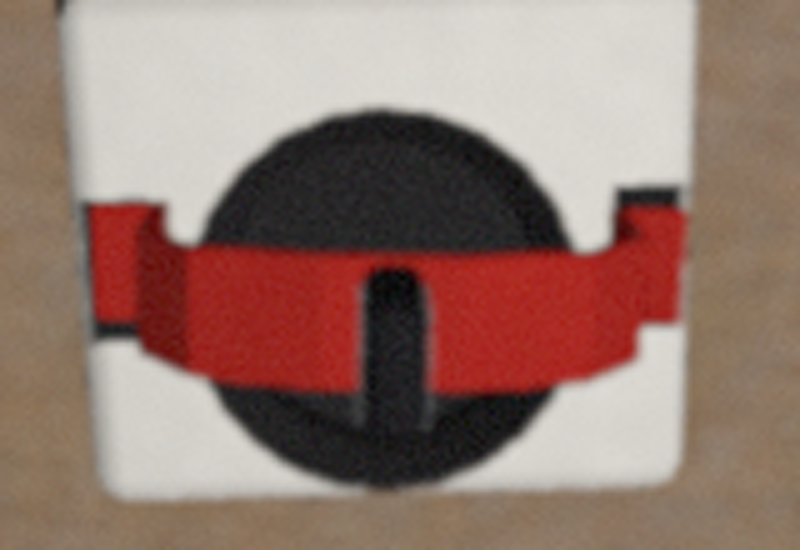

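```bash
python3 - <<'E'
from h import *
c=lambda u,v:(250+(u+.5)/5-.5,110+(v+.5)/5-.5)
print('ringL,R,T,B',[atz('w1',*c(*p),.096).round(4) for p in((203,285),(572,285),(385,110),(388,490))])
print('feet',atz('w1',*c(120,262),.06).round(4),atz('w1',*c(655,264),.06).round(4))
print('tab', [atz('w1',*c(*p),.145).round(4) for p in((397,280),(397,425),(362,350),(428,350))])
for X in([.551,-.073,.145],): print(proj('w1',X))
E
```

```text
ringL,R,T,B [array([ 0.551 , -0.1093,  0.096 ]), array([ 0.5409, -0.0339,  0.096 ]), array([ 0.5105, -0.077 ,  0.096 ]), array([ 0.5908, -0.0653,  0.096 ])]
feet [ 0.5575 -0.1312  0.06  ] [ 0.5418 -0.0101  0.06  ]
tab [array([ 0.5328, -0.0724,  0.145 ]), array([ 0.5593, -0.0687,  0.145 ]), array([ 0.5462, -0.0768,  0.145 ]), array([ 0.5446, -0.0652,  0.145 ])]
(np.float64(325.53346184506916), np.float64(185.2773378930255))
```

```bash
python3 -m pendant '50 -1 3 0; 100 -1 3 0; 130 -1 3 0; 130 -1 3 0; 130 -1 3 0' 60; python3 - <<'E'
from h import *
print(delta([.550,-.071,.142]))
E
```

```text
t: 2.88
tool_pos: [0.5507, -0.0676, 0.1716]
orientation: [0.534, -0.463, -0.533, -0.464]
contact_force: [0.4, -0.5, -0.4]
opening: 0.0516
[29.6  1.2 -3.3]
```

```bash
python3 -m pendant '15 1 -3 0; 29 1 -3 0; 29 1 -3 0; 29 1 -3 0'; python3 -m pendant '0 0 0 0; 0 0 0 0; 0 0 0 0; 0 0 0 0;0 0 0 0; 0 0 0 0' 0 50; python3 -c "
from h import *
print(delta([.55,-.071,.142]));snap('wrist','w2')"
```

```text
t: 3.38
tool_pos: [0.5496, -0.0715, 0.1413]
orientation: [-0.533, 0.464, 0.533, 0.464]
contact_force: [-0.7, 0.2, 0.1]
opening: 0.0512
t: 4.12
tool_pos: [0.5498, -0.0714, 0.1417]
orientation: [0.534, -0.464, -0.533, -0.464]
contact_force: [-0.1, 0.5, 6.0]
opening: 0.0112
[-0.3 -0.2  0.4]
```

View pics/w2.png

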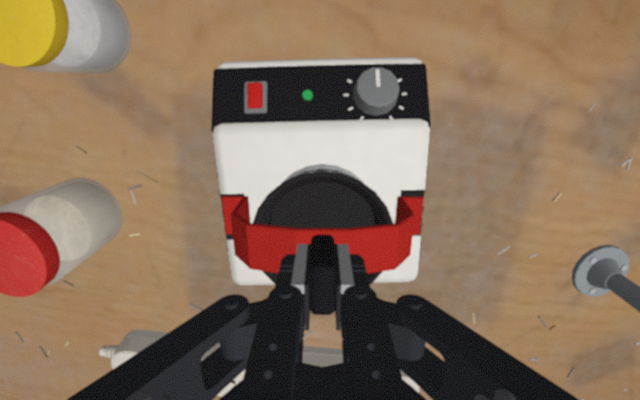

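```bash
python3 -m pendant '-20 0 0 0; -70 0 0 0; -120 0 0 0; -160 0 0 0; -160 0 0 0; -160 0 0 0'; python3 -m pendant '0 -12 40 10; 0 -24 80 20; 0 -36 120 30; 0 -48 160 40; 0 -60 200 50; 0 -72 240 60; 0 -84 280 70; 0 -97 320 80'; python3 -c "
from h import *
o=env.get_obs();print(delta([.609,.301,.3]),o['joint_positions'].round(2));print(Ro.from_quat(o['orientation']).as_matrix().round(3))"
```

```text
t: 4.92
tool_pos: [0.5489, -0.0712, 0.3003]
orientation: [-0.533, 0.464, 0.534, 0.464]
contact_force: [0.0, -0.1, -1.3]
opening: 0.011
t: 5.92
tool_pos: [0.6007, 0.2601, 0.299]
orientation: [-0.109, 0.7, 0.108, 0.698]
contact_force: [0.5, -0.8, -0.3]
opening: 0.0111
[-1.1 36.5 20.3] [-0.77  0.56  0.5   1.43 -0.28  1.22  0.07]
[[-0.003 -0.303  0.953]
 [-0.002  0.953  0.303]
 [-1.    -0.001 -0.003]]
```

```bash
python3 -m pendant '0 18 10 10; 0 36 20 20; 0 36 20 24; 0 36 20 24; 0 36 20 24'; python3 -c "
from h import *
o=env.get_obs();print(delta([.609,.301,.3]));snap('wrist','w3');snap('top','t3');snap('scene','s3');print(Ro.from_quat(o['orientation']).as_matrix().round(3));crop('t3',110,140,290,300,4.4,'c5');crop('s3',200,30,360,200,3.5,'c6')"
```

```text
t: 6.55
tool_pos: [0.609, 0.2988, 0.3003]
orientation: [0.037, 0.707, -0.037, 0.706]
contact_force: [0.2, -0.3, -1.0]
opening: 0.0111
[ 0.3  2.2 -0.3]
[[-0.001  0.104  0.995]
 [-0.001  0.995 -0.104]
 [-1.    -0.001 -0.001]]
```

View pics/w3.png

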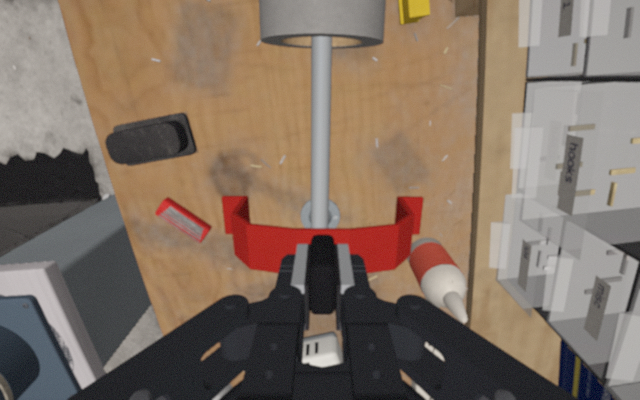

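View pics/c6.png

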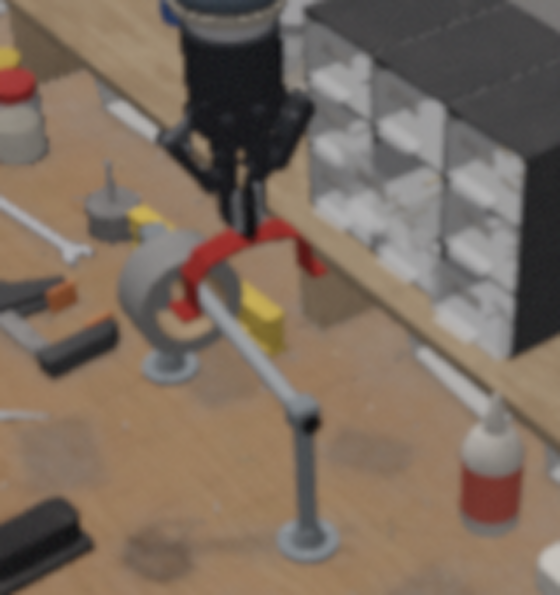

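View pics/t3.png

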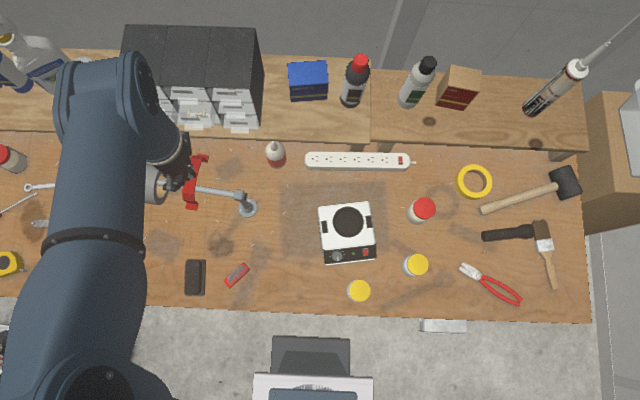

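The tube lies centred under the arch at about (321,120) in the wrist view, so I'll lower the bracket onto it.

```bash
python3 -m pendant '30 1 0 0; 65 1 0 0; 90 1 0 0; 101 1 0 0; 104 1 0 0; 106 1 0 0; 106 1 0 0; 106 1 0 0'; python3 -c "
from h import *
snap('wrist','w4')"
```

```text
t: 7.7
tool_pos: [0.6096, 0.3004, 0.1959]
orientation: [0.038, 0.706, -0.037, 0.706]
contact_force: [-0.2, 0.3, -1.3]
opening: 0.0111
```

View pics/w4.png

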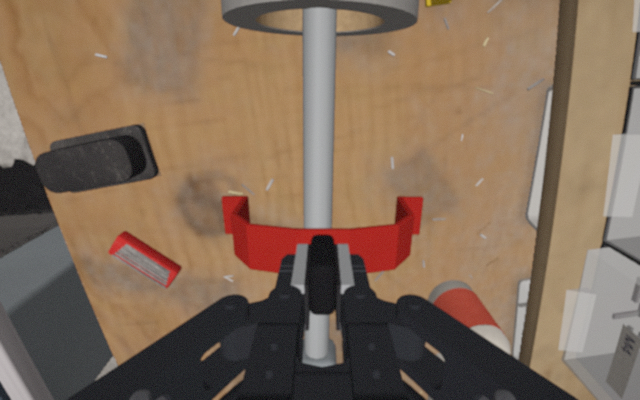

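```bash
python3 -m pendant '1.5 0 -1 0; 1.5 0 -1 0; 3 0 -1 0; 3 0 -1 0'; python3 -m pendant '1 0 0 0; 2 0 0 0; 2 0 0 0'
```

```text
t: 8.25
tool_pos: [0.6085, 0.3005, 0.1927]
orientation: [0.037, 0.706, -0.037, 0.706]
contact_force: [-1.8, -1.0, 3.6]
opening: 0.0113
t: 8.62
tool_pos: [0.6086, 0.3005, 0.1925]
orientation: [0.038, 0.706, -0.037, 0.706]
contact_force: [-5.6, -1.7, 18.6]
opening: 0.011
```

```bash
python3 -m pendant '-2 0 0 0; -2 0 0 0; -2 0 0 0' ; python3 -m pendant '0 0 0 0; 0 0 0 0; 0 0 0 0; 0 0 0 0' 45;  python3 -c "
from h import *
snap('wrist','w5')"; python3 -m pendant '-15 0 0 0; -50 0 0 0; -90 0 0 0; -110 0 0 0;-110 0 0 0'; python3 -c "
from h import *
snap('wrist','w6');snap('scene','s6');crop('s6',200,30,360,200,3.5,'c7')"
```

```text
t: 9.0
tool_pos: [0.6086, 0.3005, 0.1927]
orientation: [0.037, 0.706, -0.037, 0.706]
contact_force: [-0.9, -0.6, 6.2]
opening: 0.011
t: 9.5
tool_pos: [0.6084, 0.3004, 0.1922]
orientation: [0.037, 0.706, -0.037, 0.706]
contact_force: [0.0, -0.1, 0.3]
opening: 0.0386
t: 10.18
tool_pos: [0.6093, 0.3004, 0.305]
orientation: [0.038, 0.705, -0.037, 0.707]
contact_force: [0.8, 0.2, -0.2]
opening: 0.0386
```

View pics/w5.png

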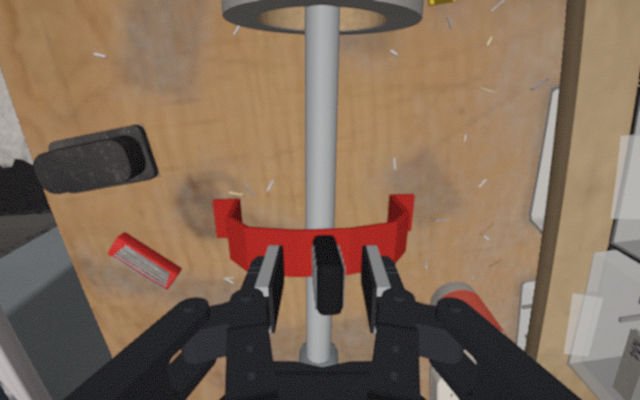

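View pics/w6.png

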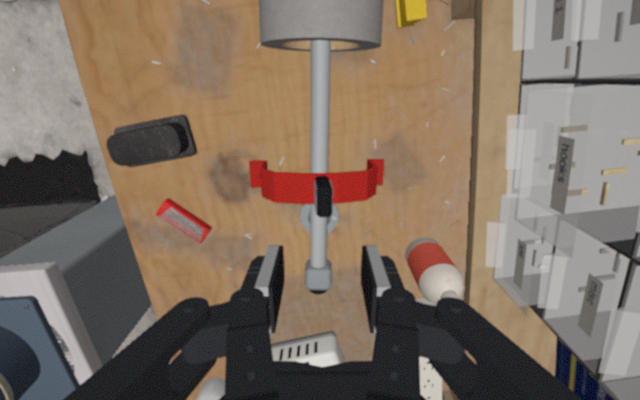

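View pics/c7.png

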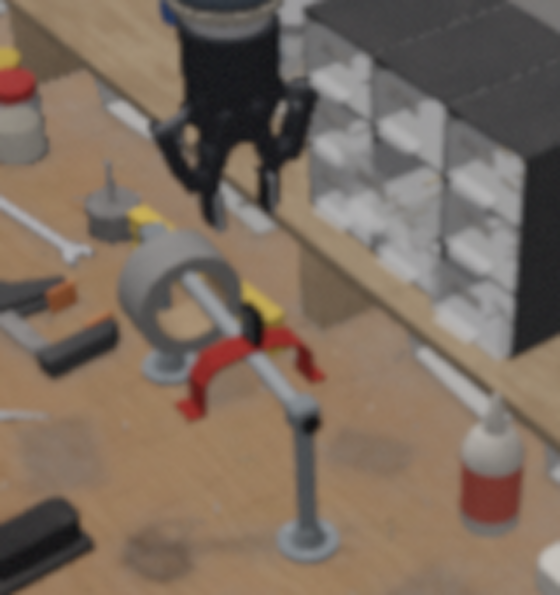

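```bash
python3 -m pendant '-10 -45 -8 0; -10 -100 -17 0; -10 -155 -27 0; -10 -210 -37 0; -10 -265 -46 0; -10 -320 -56 0; -10 -375 -65 0; -10 -430 -75 0' 100; python3 -m pendant '0 -55 -10 0; 0 -110 -20 0; 0 -143 -25 0; 0 -143 -25 0; 0 -143 -25 0'; python3 -c "
from h import *
snap('wrist','w7');o=env.get_obs();print(delta([.4504,-.2605,.3]));print(Ro.from_quat(o['orientation']).as_matrix().round(3), o['joint_positions'].round(2))"
```

```text
t: 11.28
tool_pos: [0.4873, -0.1205, 0.3115]
orientation: [0.037, 0.707, -0.037, 0.706]
contact_force: [0.9, -0.7, 0.7]
opening: 0.0853
t: 11.9
tool_pos: [0.4486, -0.2579, 0.3116]
orientation: [0.038, 0.707, -0.037, 0.706]
contact_force: [0.3, -0.4, -0.1]
opening: 0.0854
[11.7 -2.8  1.8]
[[-0.001  0.104  0.995]
 [ 0.001  0.995 -0.104]
 [-1.     0.001 -0.001]] [-0.08  0.36  0.72  1.77 -0.26  1.11  0.62]
```

View pics/w7.png

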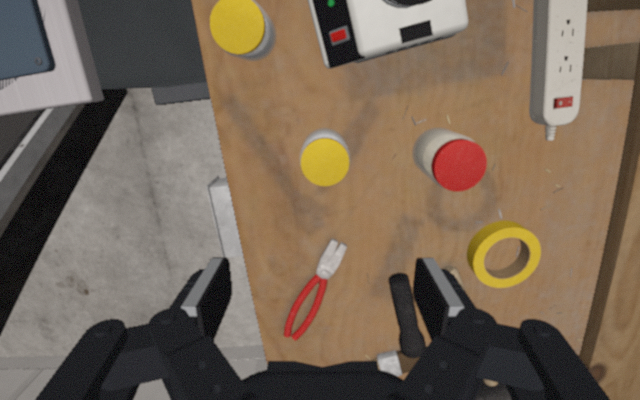

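```bash
python3 -c "
from h import *
print(atz('w7',325,161,.076));print(delta([.4504,-.2605,.3]))
print(proj('w7',[.4504,-.2605,.076]))
i=cv2.imread('pics/w7.png')[120:200,270:370];h=cv2.cvtColor(i,cv2.COLOR_BGR2HSV);m=cv2.inRange(h,(20,120,100),(35,255,255));ys,xs=np.where(m);c=xs.min()+xs.max(),ys.min()+ys.max();print(c[0]/2+270,c[1]/2+120,xs.max()-xs.min(),ys.max()-ys.min());print(atz('w7',c[0]/2+270,c[1]/2+120,.074))"
```

```text
[ 0.4507973  -0.25735418  0.076     ]
[11.7 -2.8  1.8]
(np.float64(324.93728558899267), np.float64(163.75113423529785))
324.5 162.0 49 48
[ 0.45008185 -0.25890704  0.074     ]
```

```bash
python3 -m pendant '50 -1 1.5 0; 100 -1 1.5 0; 150 -1 1.5 0; 180 -1 1.5 0; 200 -1 1.5 0; 200 -1 1.5 0'; python3 -c "
from h import *
snap('wrist','w8');print(delta([.4502,-.259,.060]))"
```

```text
t: 12.7
tool_pos: [0.4497, -0.2582, 0.111]
orientation: [0.037, 0.707, -0.036, 0.705]
contact_force: [0.7, -0.1, 0.2]
opening: 0.0852
[52.  -0.1  0.1]
```

View pics/w8.png

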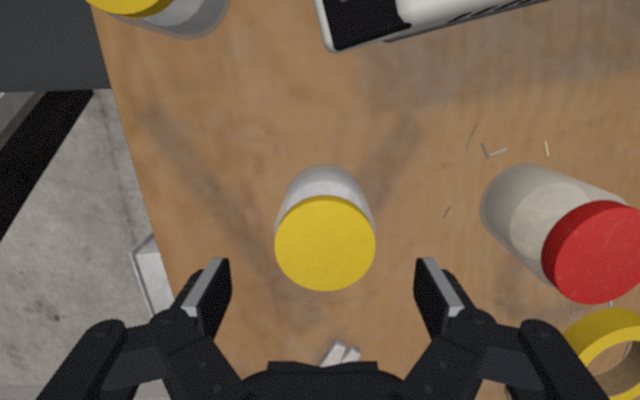

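```bash
python3 -c "
from h import *
i=cv2.imread('pics/w8.png')[180:310,250:400];h=cv2.cvtColor(i,cv2.COLOR_BGR2HSV);m=cv2.inRange(h,(20,120,100),(35,255,255));ys,xs=np.where(m);c=(xs.min()+xs.max())/2+250,(ys.min()+ys.max())/2+180;print(c,xs.max()-xs.min(),ys.max()-ys.min());p=atz('w8',*c,.074);print(p,delta([p[0],p[1],.06]))"; python3 -m pendant '20 0 0 0; 40 0 0 0; 51 0 0 0; 51 0 0 0;51 0 0 0'
```

```text
(np.float64(324.5), np.float64(243.5)) 101 95
[ 0.45022515 -0.25725417  0.074     ] [52.   1.6 -0. ]
t: 13.38
tool_pos: [0.4504, -0.2601, 0.0621]
orientation: [0.037, 0.706, -0.037, 0.706]
contact_force: [0.1, -0.4, -0.5]
opening: 0.0854
```

```bash
python3 -m pendant '1.5 1.5 0 0; 1.5 1.5 0 0'; python3 -m pendant '0 0 0 0; 0 0 0 0; 0 0 0 0; 0 0 0 0; 0 0 0 0; 0 0 0 0' 0 60;python3 -c "
from h import *
snap('wrist','w9')"
```

```text
t: 13.62
tool_pos: [0.4502, -0.2583, 0.06]
orientation: [0.037, 0.706, -0.037, 0.706]
contact_force: [0.2, -0.2, 0.4]
opening: 0.085
t: 14.38
tool_pos: [0.4502, -0.2585, 0.0604]
orientation: [0.037, 0.706, -0.037, 0.706]
contact_force: [-1.0, 1.1, 9.6]
opening: 0.0565
```

View pics/w9.png

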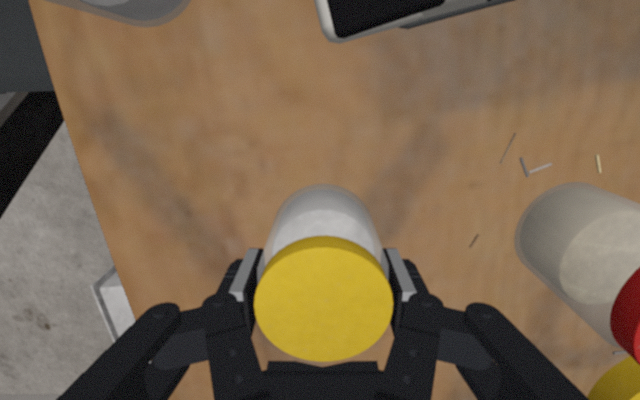

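```bash
python3 -m pendant '-10 0 0 0; -40 0 0 0; -80 0 0 0; -130 0 0 0;-140 0 0 0; -140 0 0 0; -140 0 0 0';python3 -c "
from h import *
snap('wrist','w10');snap('top','t10');snap('scene','s10');crop('t10',300,180,460,310,5,'c10');crop('s10',240,180,440,330,4,'c11')"
```

```text
t: 15.3
tool_pos: [0.4495, -0.2578, 0.1986]
orientation: [0.038, 0.707, -0.037, 0.705]
contact_force: [0.9, 0.2, -2.0]
opening: 0.0563
```

View pics/w10.png

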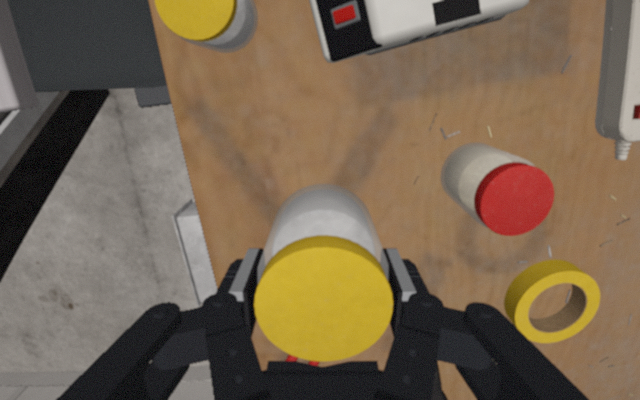

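View pics/c10.png

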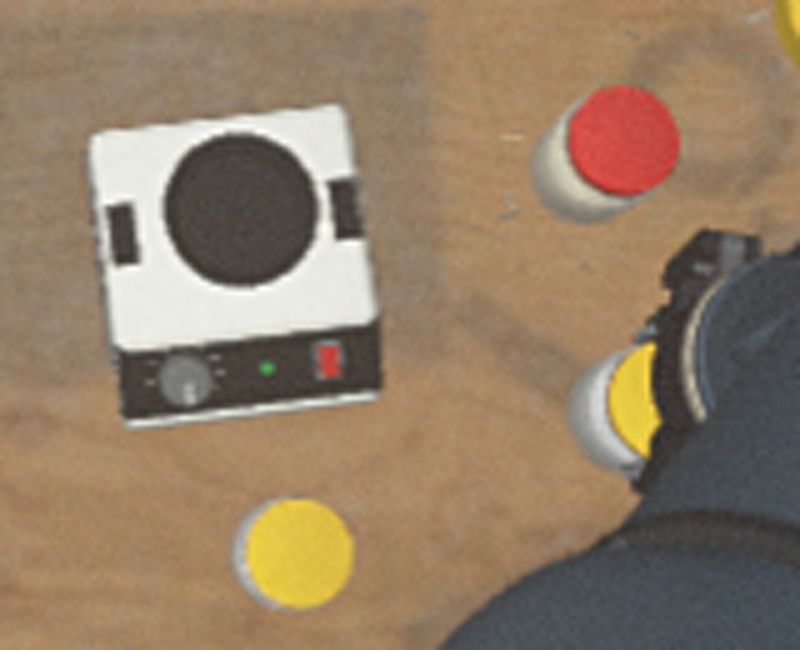

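View pics/c11.png

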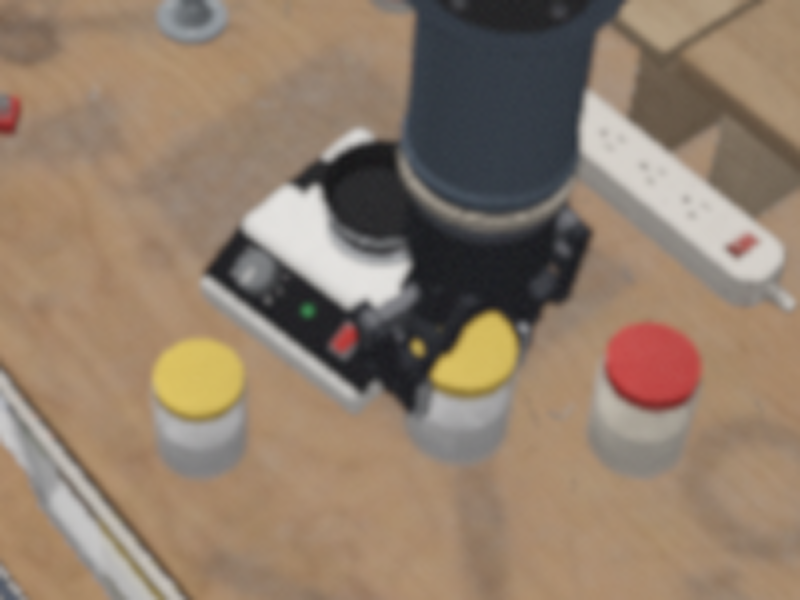

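```bash
python3 -c "
from h import *
c=lambda u,v:(300+(u+.5)/5-.5,180+(v+.5)/5-.5)
a=atz('t10',*c(123,235),.056);b=atz('t10',*c(345,209),.056);print(a,b,(a+b)/2)
print(atz('t10',*c(165,209),.096),atz('t10',*c(319,209),.096),atz('t10',*c(242,132),.096))
s=cam('w1');print('wcam',ray('w1',0,0)[0])
i=cv2.imread('pics/w10.png')[220:365,240:405];h=cv2.cvtColor(i,cv2.COLOR_BGR2HSV);m=cv2.inRange(h,(20,120,100),(35,255,255));ys,xs=np.where(m);cc=(xs.min()+xs.max())/2+240,(ys.min()+ys.max())/2+220;print(cc)
o=env.get_obs();p=atz('w10',*cc,o['tool_pos'][2]+.0145);print(p,o['tool_pos'],p-o['tool_pos'])
print(Ro.from_quat(o['orientation']).as_matrix().round(4))
"
```

```text
[ 0.54137011 -0.01323153  0.056     ] [ 0.56101039 -0.13289302  0.056     ] [ 0.55119025 -0.07306227  0.056     ]
[ 0.54935308 -0.03315323  0.096     ] [ 0.55296953 -0.11342586  0.096     ] [ 0.59221714 -0.07226353  0.096     ]
wcam [ 0.46603237 -0.08695837  0.41986691]
(np.float64(323.0), np.float64(298.5))
[ 0.44951804 -0.25382396  0.21322008] [ 0.449581   -0.25823358  0.19872008] [-6.29637085e-05  4.40962095e-03  1.45000000e-02]
[[-2.000e-03  1.057e-01  9.944e-01]
 [ 6.000e-04  9.944e-01 -1.057e-01]
 [-1.000e+00  4.000e-04 -2.100e-03]]
```

```bash
python3 -m pendant '0 40 17 0; 0 85 36 0; 0 130 54 0; 0 170 71 0;0 193.5 81 0; 0 193.5 81 0; 0 193.5 81 0';python3 -c "
from h import *
print(delta([.5508,-.0743,.20]))
snap('wrist','w11');snap('top','t11');snap('scene','s11');crop('t11',300,150,460,280,5,'c12');crop('s11',260,150,420,290,5,'c13')"
```

```text
t: 16.32
tool_pos: [0.5505, -0.0753, 0.1993]
orientation: [0.037, 0.707, -0.038, 0.706]
contact_force: [-0.9, 0.0, -1.5]
opening: 0.0564
[-0.7  1.1  0.2]
```

View pics/w11.png

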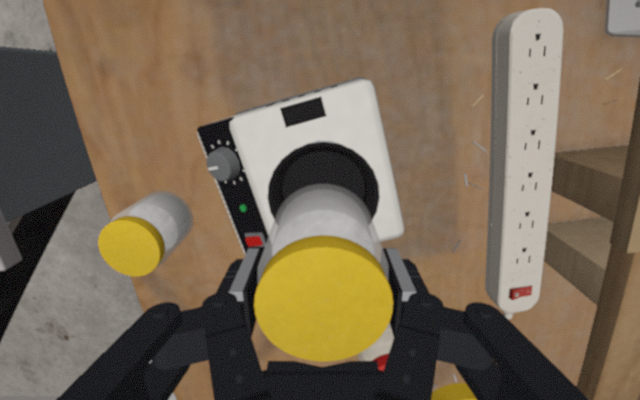

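View pics/c12.png

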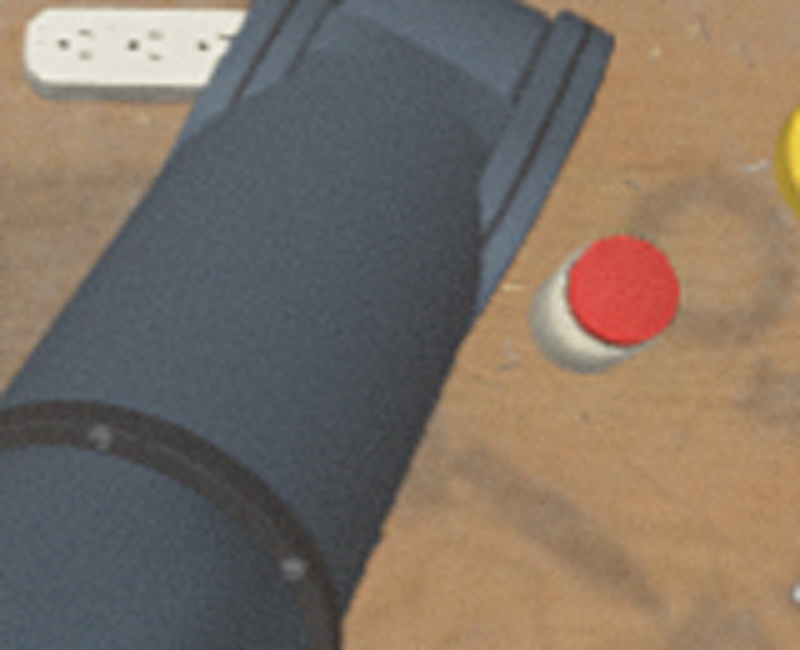

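View pics/c13.png

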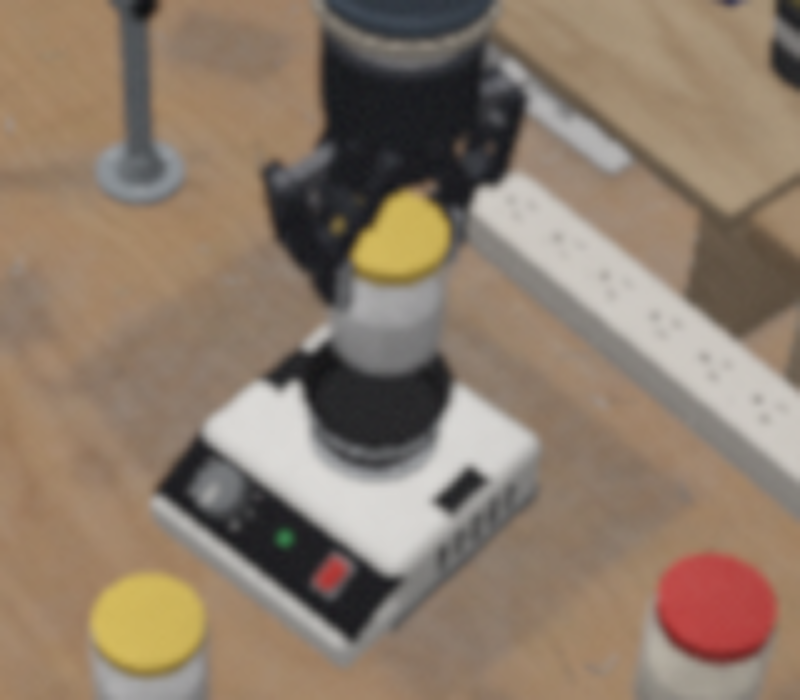

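```bash
python3 -c "
from h import *
c=lambda u,v:(260+(u+.5)/5-.5,150+(v+.5)/5-.5)
o=env.get_obs();T=o['tool_pos'];print(T)
print('lid obs',c(401,237),'ring obs L/R',c(305,390),c(451,390))
for dy in(-.002,0,.002,.004): print(dy,proj('s11',T+[0,dy,.0155]))
C=np.array([.5508,-.0728,.096])
P=np.array([proj('s11',C+.042*np.array([np.cos(a),np.sin(a),0])) for a in np.linspace(0,6.28,60)]);print('ring pred',P.min(0),P.max(0))
P=np.array([proj('s11',T+np.array([.028*np.cos(a),.028*np.sin(a),.0155])) for a in np.linspace(0,6.28,60)]);print('lid pred',P.min(0),P.max(0),'obs',c(352,193),c(450,280))
"
```

```text
[ 0.55051787 -0.07573417  0.19976437]
lid obs (339.8, 197.0) ring obs L/R (320.6, 227.6) (349.8, 227.6)
-0.002 (np.float64(337.6730393057655), np.float64(196.5333438994678))
0 (np.float64(337.14883226605843), np.float64(196.05934451758526))
0.002 (np.float64(336.6255717974478), np.float64(195.5861979348419))
0.004 (np.float64(336.1032550781558), np.float64(195.1139016164457))
ring pred [318.49088819 214.70672992] [350.53825055 239.34805304]
lid pred [325.65753508 187.86719581] [348.63564407 204.52730207] obs (330.0, 188.2) (349.6, 205.6)
```

```bash
python3 -m pendant '20 1.5 0 0; 38 1.5 0 0; 44 1.5 0 0;48 1.5 0 0; 48 1.5 0 0'; python3 -c "
from h import *
snap('wrist','w12');snap('scene','s12');crop('s12',260,150,420,290,5,'c14')"
```

```text
t: 17.1
tool_pos: [0.5513, -0.0734, 0.1521]
orientation: [0.037, 0.706, -0.037, 0.706]
contact_force: [-0.9, 1.0, -2.7]
opening: 0.0565
```

View pics/w12.png

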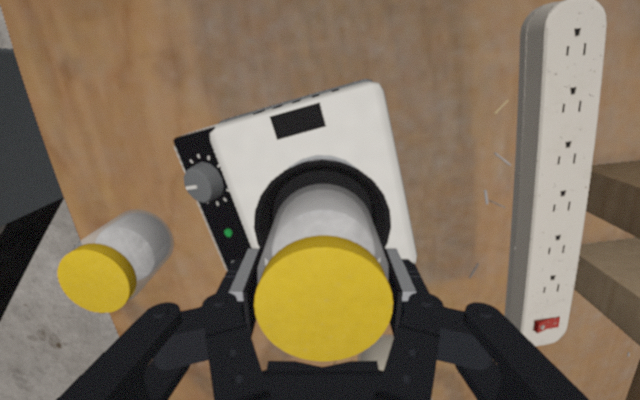

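View pics/c14.png

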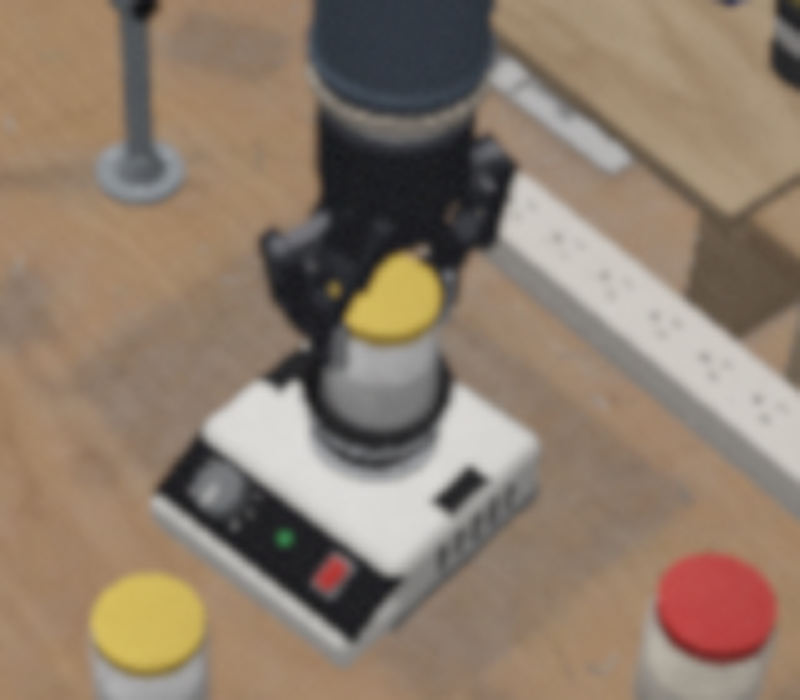

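```bash
python3 -c "
from h import *
crop('w12',230,130,410,250,4.4,'c15')
C=np.array([.5508,-.0728,.096])
a=np.linspace(0,6.28,100)
im=cv2.imread('pics/c15.png')
T=np.array(env.get_obs()['tool_pos'])
for X,r,z,col in((C,.042,.096,(0,255,0)),(C,.037,.096,(255,255,0)),(T,.030,.0925,(0,0,255))):
    for t in a:
        u,v=proj('w12',[X[0]+r*np.cos(t),X[1]+r*np.sin(t),z]); cv2.circle(im,(int((u-230)*4.4),int((v-130)*4.4)),1,col,-1)
cv2.imwrite('pics/c16.png',im)"
```

```text
(no output)
```

View pics/c16.png

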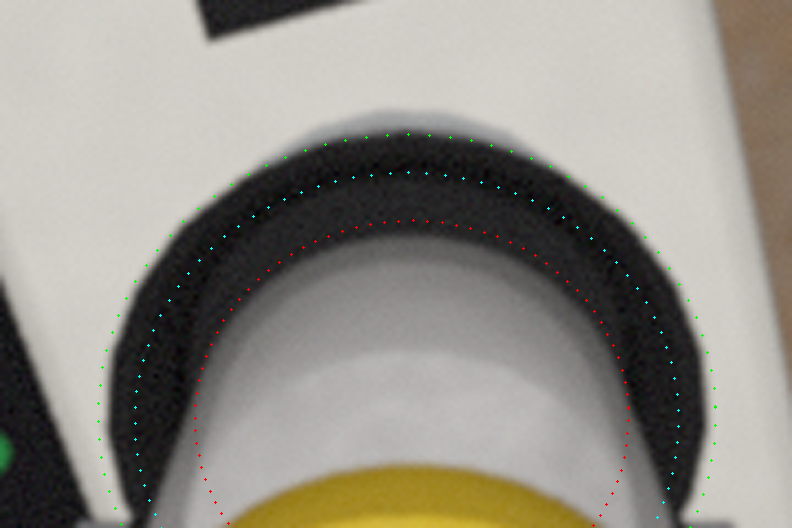

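```bash
python3 -m pendant '4 1 -0.5 0; 8 1 -0.5 0; 12 1 -0.5 0; 14 1 -0.5 0;16 1 -0.5 0; 16 1 -0.5 0; 16 1 -0.5 0'
```

```text
t: 18.08
tool_pos: [0.5507, -0.0721, 0.136]
orientation: [0.037, 0.706, -0.037, 0.706]
contact_force: [-1.8, 0.4, 3.0]
opening: 0.0565
```

```bash
python3 -m pendant '3 0 0 0; 6 0 0 0; 9 0 0 0; 11 0 0 0;11 0 0 0; 11 0 0 0' 0 90; python3 -m pendant '1 0 0 0; 2 0 0 0; 3 0 0 0; 3 0 0 0; 3 0 0 0; 3 0 0 0'
```

```text
t: 18.82
tool_pos: [0.5508, -0.0722, 0.1253]
orientation: [0.037, 0.706, -0.037, 0.706]
contact_force: [-4.1, 0.9, 11.0]
opening: 0.0554
t: 19.58
tool_pos: [0.5509, -0.0723, 0.1245]
orientation: [0.038, 0.705, -0.037, 0.707]
contact_force: [-11.6, 3.3, 40.6]
opening: 0.056
```

```bash
python3 -m pendant '-1 0 0 0; -1 0 0 0;-1 0 0 0;-1 0 0 0'; python3 -c "
from h import *
snap('wrist','w13');snap('scene','s13');snap('top','t13');crop('s13',260,150,420,290,5,'c17');crop('s13',200,30,360,200,3.5,'c18');print(env.get_obs()['contact_force'],env.get_obs()['tool_pos'])"
```

```text
t: 20.08
tool_pos: [0.5509, -0.0723, 0.1246]
orientation: [0.038, 0.706, -0.037, 0.707]
contact_force: [-8.5, 0.8, 28.4]
opening: 0.0559
[-8.77988586  1.72321515 28.35933621] [ 0.55087461 -0.07226831  0.12458756]
```

View pics/w13.png

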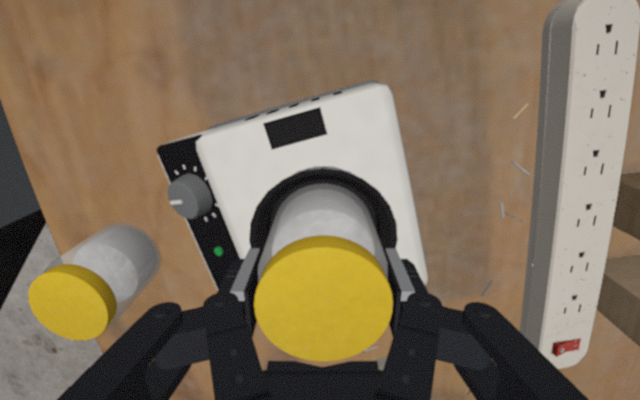

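View pics/c17.png

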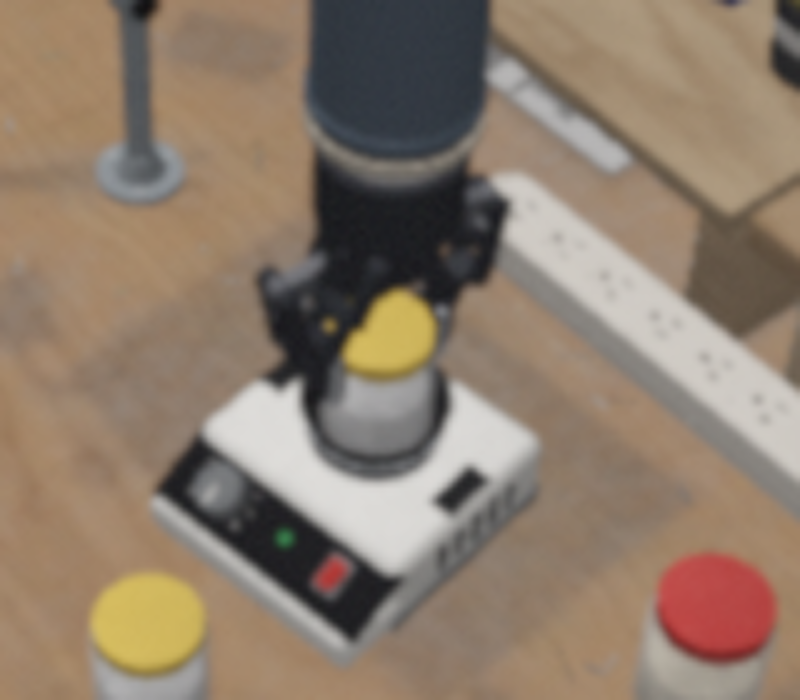

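View pics/c18.png

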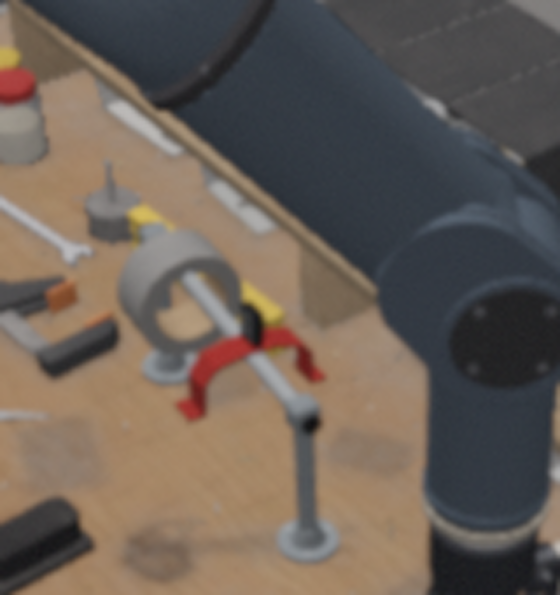

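```bash
python3 -c "
from h import *
print(env.job_done(), env.get_obs()['contact_force'],env.get_obs()['tool_pos'],env.get_obs()['t'])"
```

```text
the job is handed in; nothing more can be done
the job is handed in; nothing more can be done
```

The job is handed in, at about 20 s of the 59 s allowed. The bracket hangs on the rail and the arm is holding the yellow-lidded jar down in the cradle.

**Bracket:** I lifted it off the mixer by its grip tab and lowered it onto the free part of the rail. I then let go and backed off. Later pictures show it still hanging astride the tube with a slight tilt, which looks well under the limit.

**Jar:** I took the rightmost yellow-lidded jar, stood it in the ring cradle and pressed it down.
- **Travel:** The tool went down about 11.4 mm from first contact. The force then climbed from 11 N to 41 N within 1 mm, which points to the hard stop.
- **Hold:** I eased back 1 mm, and the last reading was about 28 N of push with the grip set to 90 N.
- **Position:** In the last pictures the jar is upright and central in the ring. The fingertips are clear of the rim by calculation; I did not check this by force.

**Disagreements and gaps:**
- The cameras differed by a few mm on where the jar sat in the grip along the jaws. I took a middle value, and it went into the ring with no sideways jam.
- The gripper read 56 mm on what should be a 60 mm jar body, but the jar did not slip.
- Cradle depth is worked out from tool travel and force, not read directly.
- The red jar looks unmoved in the last pictures. I did not measure any bystander again, but I touched none of them.

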